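Slide the last two tasting glasses onto their circles

ROBOT

A 7-joint arm with a two-finger parallel gripper is mounted at the origin on the work surface. World frame = base frame: x ahead of the robot, y to its left, z up, the work surface at z = 0. Lengths are in m, angles in degrees, forces in N, time in s.
With the tool pointing down it reaches from about 0.425 to 0.875 m from the base axis. Payload 4.7 kg.
Tool frame: the origin (TCP) lies on the centre line of the jaws, within the pads' length; the fingertips stand ahead of it and the grasp point (between the pads) lies 2 mm behind it (env.tip_reach is the x of the fingertips in the tool frame, in m); x points along the fingers, z is the direction in which the jaws open and shut, and the axes are right-handed (so a half turn about x gives the same grasp; the last joint's range is limited). The gripper opens to 87 mm and grips with 3 to 60 N. Pads are 19 mm wide; open, the fingers measure 117 mm over their backs; the gripper's body (75 mm by 190 mm) begins 51 mm behind the grasp point.
Start: joints at [-68.52, 18.392, -4.016, 83.108, 1.295, 78.541, -3.26], TCP at [0.229, 0.608, 0.24] pointing down, gripper open.
Joint ranges: [-163.93, 163.93], [-17.29, 119.83], [-79.2, 71.16], [3.27, 140.29], [-89.18, 269.18], [5.43, 117.66], [-154.24, 154.24]. Speed limits (degrees/s): [147.25, 147.25, 180, 180, 180, 180, 180].

INTERFACE

Orientations are given as [roll, pitch, yaw] about the fixed x, y, z axes, in that order (R = Rz(yaw) Ry(pitch) Rx(roll)).
In Python, from cell import telemetry, optics, env, models gives the robot as it stands.
- The arm moves only by the shell command python3 -m pendant 'ROWS' [FORCE]. ROWS is JSON, a list of rows, each a list of 3 entries, a list of its own where there are three numbers: the finger opening in mm, from 0 to 87, then the shift along the tool's x, y, z in mm, then the turn, a rotation vector about the tool's x, y, z in rad. A call has 1 to 10 rows; each row is the pose to reach, as a shift and turn from the pose commanded when the call began, along the tool's axes at that moment; what a row does not reach only later rows make up. A row lasts 1/12 s, in which the tool goes at most 41.7 mm and 7.16 degrees, less where a joint would pass 70% of its speed; a pose out of reach is approached as far as the arm can. A call with a gripper value outside its range is refused whole. The fingers move at their own pace and stop on an object; FORCE is the grip in N (left out, the last holds). Time passes only in rows, so rows that repeat a pose let the fingers close. It gives the time, the measured TCP pose, the force and the opening at its end, in the units of the state.
- telemetry.get_obs(): the state, without advancing time (a new reading comes with each control period).
- optics.read_camera(name): name is "side" or "top"; returns a dict with "image" (384x512x3 uint8, blue, green, red), "range_z" (384x512 float32, m along the optical axis (not along the pixel's ray), 0 where there is no reading), "fx", "fy", "cx", "cy" (pixels), "cam_to_world" (4x4, takes a point from camera to world coordinates). Camera axes: x right, y up, looking along -z (the intrinsics and any distortion apply to the point x, -y, -z); pixel columns grow to the right and rows downward; lengths in m; the calibration is good to about 2 mm. A picture is of the moment at which its call begins.
- env.sign_off(): hands the job in, once; it reports no verdict.
Trained networks look in the newest picture that a camera, given by its name, has taken for a name from the list of things; names that differ only in an ending like _2 or _b are one class to them, and where a whole thing is asked for, a point or a joint stands for the part that bears it (a point fixed in the world has none). Each returns a list of dicts, best first, with "confidence" (0 to 1); they miss things now and then, are a little off and sometimes report something else, mostly with a low value. They report only what shows in the picture. A call takes as long as a camera call. They do not tell look-alikes from the thing itself.
- models.masks_of(camera, label): "pixels" (384x512 bool, what is visible of it) and "extent" ([left, top, right, bottom] as shares, 0 to 1, of the picture: columns of its width, rows of its height, round what is visible of it).
- models.landmark_of(camera, label): "centre" ([row, column] as shares, 0 to 1, of the picture: columns of its width, rows of its height: a listed point, or the origin of a listed thing).
The state is a dict: "time_s": time; "qpos": joint angles; "joint_velocities": joint speeds; "effort": joint torques, N m; "tool_pos": TCP position; "tool_rot": TCP orientation; "force": force on the tool from outside, world axes, zero at the start; "wrist_torque": the same for the moment, N m; "grip_width": finger opening in m.
Only numpy, scipy, OpenCV 4.12 (cv2) and the standard library are available. Lean on these libraries where they do the work, as an engineer would, in place of code of your own. Each camera call takes 0.05 s, during which the arm holds its last target.

TASK

Finish laying this judge's tasting place: two of the four printed circles on the sheet are still empty, and the two glasses meant for them stand on the robot's side of the row. With the fingertips, gently push each glass along the table until its base stands inside an empty circle, one glass to a circle, whichever suits. Do not grip or lift the glasses or let them tip, and leave the two glasses already in place and everything else on the table where they are.

Things in the scene. Friction and masses are not known exactly. Their poses are not given: they have to be found in the camera images.
- sheet: white paper tasting sheet lying flat on the dark blue tablecloth, 200 mm (its x) by 420 mm (its y), under 1 mm and without a step: glasses slide freely onto it. Origin at its centre; x axis points away from the robot, y axis runs along the row of four circles, which lies on the sheet's centre line (x = 0) at y = -150, -50, 50 and 150 mm. A dark blue printed bar runs along its far edge.
- circle_1: circle printed flat on the sheet (no step, no height): light blue disc with a dark blue outline, 76 mm outer and 70 mm inner diameter. Origin at its centre on the table. Empty at the start.
- circle_2: circle printed flat on the sheet (no step, no height): light blue disc with a dark blue outline, 76 mm outer and 70 mm inner diameter. Origin at its centre on the table. Empty at the start.
- circle_3: circle printed flat on the sheet (no step, no height): light blue disc with a dark blue outline, 76 mm outer and 70 mm inner diameter. Origin at its centre on the table. glass_3 stands on it.
- circle_4: circle printed flat on the sheet (no step, no height): light blue disc with a dark blue outline, 76 mm outer and 70 mm inner diameter. Origin at its centre on the table. glass_4 stands on it.
- glass_1: One of the two glasses to push: clear stemless tasting glass: straight round base part 50 mm diameter up to 36 mm height, then drawn in to a 43 mm rim at 65 mm; open top, thick bottom, about 110 to 225 g. Origin at the centre of its underside, z axis up. It slides on the tablecloth (friction coefficient about 0.5 to 0.75) and stays upright if pushed on the straight part, within 35 mm of the table.
- glass_2: The other glass to push, just like glass_1: same shape, size, weight and origin.
- glass_3: Same kind of glass, already standing on circle_3. Leave alone.
- glass_4: Same kind of glass, already standing on circle_4. Leave alone.
- vial_1: small clear sample vial with white cap, 25 mm diameter, 57 mm tall, origin under its centre. Leave alone.
- vial_2: small clear sample vial with white cap, 25 mm diameter, 57 mm tall, origin under its centre. Leave alone.
- vial_3: small clear sample vial with white cap, 25 mm diameter, 57 mm tall, origin under its centre. Leave alone.
- nosing_glass: empty clear stemmed tulip glass, 118 mm tall, foot 58 mm, bowl 52 mm diameter, origin under its foot. To the right of the sheet. Leave alone.
- water_bottle: clear water bottle with white cap, 62 mm diameter, 190 mm tall, origin under its centre. Left of the sheet. Leave alone.
Mind the look-alikes: they are no part of the job. What is shaped like the glass_1 but brown or orange is not meant.

How it is judged (in metres and radians):
At the end, for the whole second after the job is handed in: glass_1 and glass_2 stand one in each of the circles that were empty, base centre within 12 mm of the circle's centre (base inside the outline); glass_3 and glass_4 still within 12 mm of theirs; all four upright (0.05 rad), on the table (3 mm) and at rest (((horizontal distance between glass_1 and circle_1 below 0.012 m and horizontal distance between glass_2 and circle_2 below 0.012 m) or (horizontal distance between glass_1 and circle_2 below 0.012 m and horizontal distance between glass_2 and circle_1 below 0.012 m)) and horizontal distance between glass_3 and circle_3 below 0.012 m and horizontal distance between glass_4 and circle_4 below 0.012 m and angle between each of glass_1, glass_2, glass_3, glass_4's own z axis and vertical below 0.05 rad and height (world z) of each of glass_1, glass_2, glass_3, glass_4 below 0.003 m and linear speed of each of glass_1, glass_2, glass_3, glass_4 below 0.01 m/s); the robot touches nothing.
It fails at once if a glass to be pushed is lifted (underside centre over 6 mm above the table) (height (world z) of any of glass_1, glass_2 above 0.006 m).
It fails at once if a glass is tipped by more than 0.25 rad (angle between any of glass_1, glass_2, glass_3, glass_4's own z axis and vertical above 0.25 rad).
It fails at once if a glass is gripped or pushed roughly (over 15 N from the fingers) (contact force between the fingers and glass_1 above 15 N or contact force between the fingers and glass_2 above 15 N).
It fails at once if a glass is sent skidding (faster than 0.5 m/s) (linear speed of any of glass_1, glass_2 above 0.5 m/s).
It fails at once if a glass already in place, a vial, the stemmed glass or the bottle is moved by more than 8 mm (distance of any of vial_1, vial_2, vial_3, nosing_glass, water_bottle, glass_3, glass_4 from where it was at the start of the episode above 0.008 m).
It also fails if it takes over 67 s, if anything falls off the work surface, if the arm or the gripper's body presses on something with over 40 N, if the wrist force passes 120 N, or if a joint passes its speed limit or range.

## Working session

There is one attempt and no reset: what is moved stays moved. The work goes in short steps, Python scripts to look and compute and a shell command to move; the robot and the scene stay as the last step left them, time stands still between calls to the robot, and variables do not carry over. Pictures are saved under pics/ and viewed, and the job is handed in when it is done.

```bash
ls; mkdir -p pics
python3 - <<'E'
from cell import telemetry, optics, env, models
import cv2
o=telemetry.get_obs(); print(o['time_s'],o['tool_pos'],o['tool_rot'],o['grip_width'],env.tip_reach)
for n in("top","side"):
    c=optics.read_camera(n); cv2.imwrite(f"pics/{n}0.png",c["image"]); print(n,c['fx'],c['fy'],c['cx'],c['cy'],c['cam_to_world'],[k for k in c])
E
```

```text
pics
0.0 [0.22929819 0.60765654 0.23845708] [-177.24388972   89.8904038  -107.91151545] 0.08738033643573549 0.017
top 428.68666557407533 428.68666557407533 257.03879140095114 192.03959775916718 [[ 0.02748076  0.98963621 -0.14094316  0.35348064]
 [-0.99936527  0.02400184 -0.02632427 -0.00131756]
 [-0.02266856  0.14157711  0.98966765  1.12166393]
 [ 0.          0.          0.          1.        ]] ['image', 'range_z', 'fx', 'fy', 'cx', 'cy', 'cam_to_world']
side 383.89789134305437 383.89789134305437 261.8099731347425 187.19370271868925 [[-0.97028756  0.19817755 -0.13880815  0.39521683]
 [-0.24145068 -0.75606887  0.60832675  0.57237265]
 [ 0.01560818  0.6237672   0.78145433  0.74627225]
 [ 0.          0.          0.          1.        ]] ['image', 'range_z', 'fx', 'fy', 'cx', 'cy', 'cam_to_world']
```

View pics/top0.png

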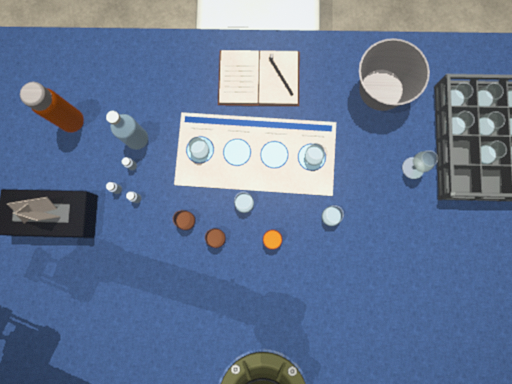

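View pics/side0.png

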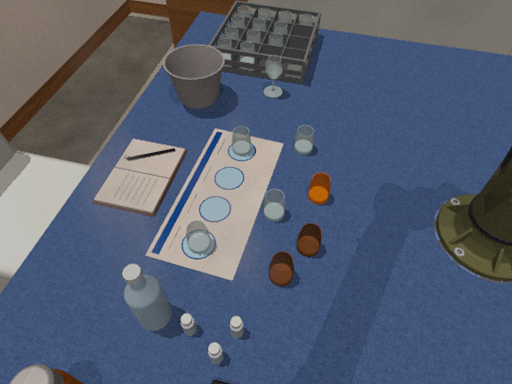

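The empty circles are at top px (237,152) and (274,154). The glasses to push are the clear ones at (244,202) and (332,215). Things that could be confused with them are the brown tumblers at (185,219) and (215,238), the orange one at (272,240), the in-place clear glasses at (199,149) and (313,156), and the rack glasses at right.

```bash
cat > h.py <<'E'
from cell import telemetry, optics, env, models
import cv2, numpy as np
def ray(c,r,col):
    T=np.array(c['cam_to_world']); d=T[:3,:3]@np.array([(col-c['cx'])/c['fx'],-(r-c['cy'])/c['fy'],-1]); return T[:3,3],d
def onplane(c,r,col,z=0):
    o,d=ray(c,r,col); return (o+d*(z-o[2])/d[2])
def proj(c,p):
    T=np.array(c['cam_to_world']); q=T[:3,:3].T@(np.array(p)-T[:3,3]); return c['cx']+c['fx']*q[0]/-q[2], c['cy']-c['fy']*q[1]/-q[2]
E
python3 - <<'E'
from h import *
np.set_printoptions(precision=4,suppress=True)
for n in("top","side"):
    c=optics.read_camera(n)
    for l in("sheet","circle_1","glass_1","vial_1","nosing_glass","water_bottle"):
        for d in models.landmark_of(n,l):
            r,q=d['centre']; r*=384;q*=512
            print(n,l,round(d['confidence'],2),round(q,1),round(r,1),onplane(c,r,q)[:2])
    im=c['image']
    (x0,y0,x1,y1)=(170,105,350,255) if n=="top" else (150,110,340,290)
    cr=cv2.resize(im[y0:y1,x0:x1],None,fx=4 if n=="top" else 3.3,fy=4 if n=="top" else 3.3,interpolation=cv2.INTER_CUBIC)
    cv2.imwrite(f"pics/{n}_crop.png",cr)
E
```

```text
top sheet 0.82 254.3 155.3 [0.6124 0.0386]
top sheet 0.17 274.9 155.4 [ 0.6133 -0.0165]
top circle_1 0.81 201.5 152.0 [0.6183 0.1807]
top circle_1 0.77 273.9 155.8 [ 0.6122 -0.0139]
top circle_1 0.76 311.7 153.8 [ 0.6199 -0.1146]
top circle_1 0.68 238.7 151.1 [0.6229 0.0808]
top glass_1 0.85 181.0 219.7 [0.4349 0.2265]
top glass_1 0.83 198.0 147.9 [0.6293 0.1908]
top glass_1 0.76 215.0 237.4 [0.391 0.135]
top glass_1 0.75 331.5 215.9 [ 0.455  -0.1678]
top glass_1 0.75 236.0 150.9 [0.6233 0.0881]
top glass_1 0.7 270.1 240.8 [ 0.386  -0.0089]
top glass_1 0.69 200.8 148.2 [0.6287 0.1831]
top glass_1 0.62 311.4 155.1 [ 0.6163 -0.1138]
top glass_1 0.51 240.5 205.1 [0.4774 0.0712]
top vial_1 0.71 117.1 189.9 [0.51   0.4017]
top vial_1 0.52 138.5 198.8 [0.4875 0.3427]
top vial_1 0.43 132.5 163.8 [0.5817 0.3652]
top nosing_glass 0.61 413.6 166.5 [ 0.5915 -0.3836]
top nosing_glass 0.36 130.5 163.5 [0.5824 0.3707]
top water_bottle 0.97 135.7 137.0 [0.6559 0.3617]
side circle_1 0.8 230.5 177.7 [ 0.6119 -0.0183]
side circle_1 0.75 197.5 246.2 [0.625  0.1893]
side circle_1 0.72 243.4 152.8 [ 0.6039 -0.1104]
side circle_1 0.7 215.9 207.0 [0.619  0.0778]
side glass_1 0.97 273.5 213.2 [0.4821 0.0607]
side glass_1 0.9 239.3 148.7 [ 0.6187 -0.1223]
side glass_1 0.9 318.7 194.3 [ 0.387  -0.0223]
side glass_1 0.86 279.0 274.9 [0.4357 0.2116]
side glass_1 0.83 302.0 147.9 [ 0.4552 -0.1686]
side glass_1 0.83 195.9 244.2 [0.6301 0.1854]
side glass_1 0.69 304.8 248.4 [0.394  0.1354]
side vial_1 0.73 190.2 330.7 [0.5754 0.3665]
side vial_1 0.57 217.2 357.3 [0.5105 0.3997]
side vial_1 0.56 238.9 332.2 [0.4845 0.3463]
side nosing_glass 0.7 274.0 92.4 [ 0.582  -0.3832]
side water_bottle 0.78 153.5 312.7 [0.6574 0.3514]
```

View pics/top_crop.png

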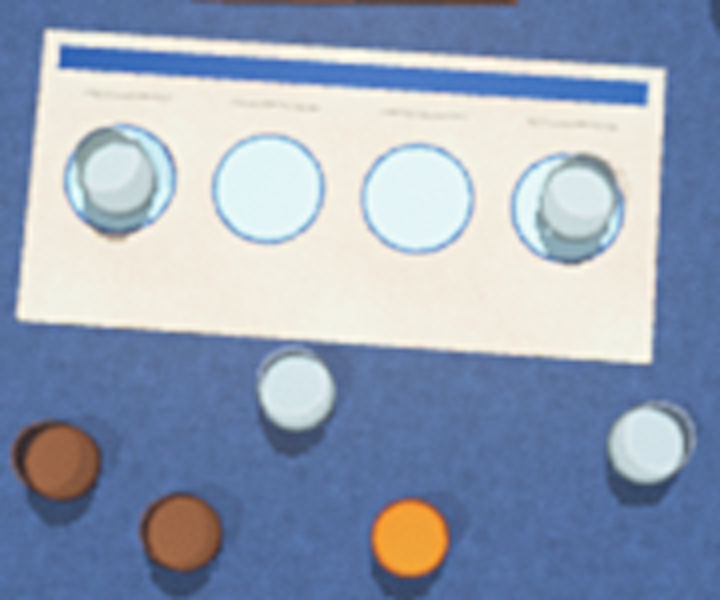

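View pics/side_crop.png

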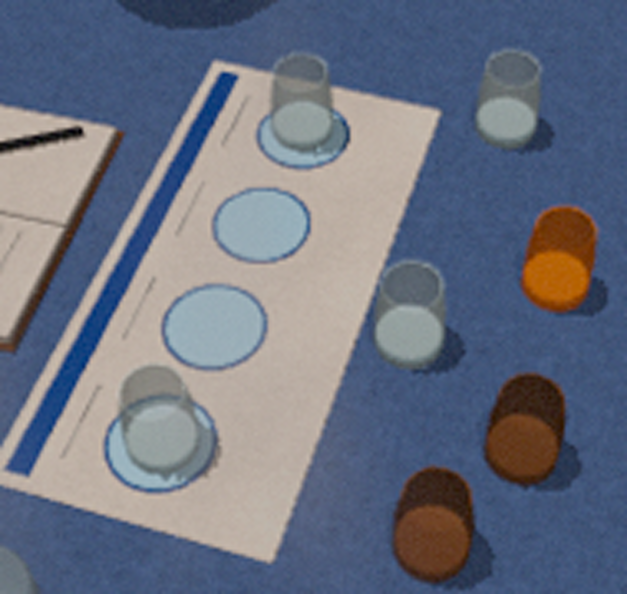

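Run:
```python
from h import *
np.set_printoptions(precision=4,suppress=True)
T=optics.read_camera("top");S=optics.read_camera("side")
# circles: light-blue inner disc
for n,c,seeds in(("top",T,[(237,152),(274,154)]),("side",S,[(215,209),(229,178)])):
    im=c['image'].astype(np.int16)
    for s in seeds:
        m=np.zeros((386,514),np.uint8)
        i2=c['image'].copy()
        cv2.floodFill(i2,m,s,0,(10,10,10),(10,10,10),cv2.FLOODFILL_MASK_ONLY|(255<<8)|cv2.FLOODFILL_FIXED_RANGE)
        m=m[1:-1,1:-1]; cn=max(cv2.findContours(m,0,cv2.CHAIN_APPROX_NONE)[0],key=len)
        e=cv2.fitEllipse(cn); print(n,s,e, onplane(c,e[0][1],e[0][0])[:2])
# triangulate glass discs
tp=lambda x,y:(170+x/4,105+y/4); sp=lambda x,y:(150+x/3.3,110+y/3.3)
for nm,a,b in(("gA",tp(297,392),sp(411,330)),("gB",tp(648,443),sp(508,119)),("g3L",tp(117,176),sp(160,436)),("g3R",tp(578,200),sp(303,124))):
    o1,d1=ray(T,a[1],a[0]);o2,d2=ray(S,b[1],b[0])
    t=np.linalg.lstsq(np.stack([d1,-d2],1),o2-o1,rcond=None)[0]
    p,q=o1+d1*t[0],o2+d2*t[1]; print(nm,(p+q)/2,np.linalg.norm(p-q))
```

```text
top (237, 152) ((236.5957794189453, 151.72219848632812), (23.148283004760742, 23.41507339477539), 95.56672668457031) [0.6211 0.0864]
top (274, 154) ((273.8780822753906, 154.290771484375), (23.081106185913086, 24.009164810180664), 89.51680755615234) [ 0.6163 -0.0137]
side (215, 209) ((214.53562927246094, 208.53399658203125), (21.629838943481445, 27.563798904418945), 82.29780578613281) [0.6208 0.0829]
side (229, 178) ((228.7107391357422, 177.6062774658203), (19.072338104248047, 25.50264549255371), 86.18110656738281) [ 0.6164 -0.0175]
gA [0.4809 0.0606 0.0138] 0.0014764107660622905
gB [ 0.4526 -0.1675  0.0096] 0.003967834719671393
g3L [0.6231 0.1852 0.0118] 0.0007721279909822106
g3R [ 0.6131 -0.1214  0.0074] 0.003764321742951465
```

```bash
cat >> h.py <<'E'
from scipy.spatial.transform import Rotation as Ro
def tool():
    o=telemetry.get_obs(); return o,np.array(o['tool_pos']),Ro.from_euler('xyz',o['tool_rot'],degrees=True).as_matrix()
def goal(pos,push_deg,half=0):
    """tool down, jaws perpendicular to push dir"""
    o,p,R=tool(); a=np.radians(push_deg); x=np.array([0,0,-1.]); best=None
    for s in(1,-1):
        z=s*np.array([-np.sin(a),np.cos(a),0]); G=np.stack([x,np.cross(z,x),z],1)
        rv=Ro.from_matrix(R.T@G).as_rotvec()
        if half==s or (half==0 and (best is None or np.linalg.norm(rv)<np.linalg.norm(best[0]))): best=(rv,s)
    print("t",o['time_s'],"tcp",p.round(4),"F",np.round(o['force'],2),"w",o['grip_width'])
    print("shift mm",(R.T@(np.array(pos)-p)*1000).round(1),"rotvec",best[0].round(4),"deg",np.degrees(np.linalg.norm(best[0])).round(1),"s",best[1])
E
python3 - <<'E'
from h import *
np.set_printoptions(precision=3,suppress=True)
print(tool()[2])
a=np.degrees(np.arctan2(.024,.140));print(a)
goal([.435,.052,.20],a);goal([.435,.052,.20],a,1);goal([.435,.052,.20],a,-1)
E
```

```text
[[ 0.    -0.936  0.353]
 [ 0.     0.353  0.936]
 [-1.    -0.     0.   ]]
9.727578551401603
t 0.9 tcp [0.23  0.608 0.24 ] F [-0.29  0.68 -0.32] w 0.08694549620962995
shift mm [  39.6 -388.6 -447.8] rotvec [-0.531  0.     0.   ] deg 30.4 s 1
t 0.9 tcp [0.23  0.608 0.24 ] F [-0.29  0.68 -0.32] w 0.08694549620962995
shift mm [  39.6 -388.6 -447.8] rotvec [-0.531  0.     0.   ] deg 30.4 s 1
t 0.9 tcp [0.23  0.608 0.24 ] F [-0.29  0.68 -0.32] w 0.08694549620962995
shift mm [  39.6 -388.6 -447.8] rotvec [ 2.611  0.    -0.   ] deg 149.6 s -1
```

```bash
python3 -m pendant '[[30,[0,-388,-448],[-0.53,0,0]],[30,[0,-388,-448],[-0.53,0,0]],[30,[0,-388,-448],[-0.53,0,0]],[30,[0,-388,-448],[-0.53,0,0]],[30,[0,-388,-448],[-0.53,0,0]],[30,[0,-388,-448],[-0.53,0,0]],[30,[0,-388,-448],[-0.53,0,0]],[30,[0,-388,-448],[-0.53,0,0]],[30,[0,-388,-448],[-0.53,0,0]],[30,[0,-388,-448],[-0.53,0,0]]]' 5
python3 - <<'E'
from h import *
goal([.434,.053,.20],9.7,1); print(np.round(telemetry.get_obs()['qpos'],1))
E
```

```text
time_s: 1.73
tool_pos: [0.3737, 0.2157, 0.2399]
tool_rot: [-48.4, 89.9, 51.3]
force: [0.2, -0.6, 1.0]
grip_width: 0.0323
t 1.7333 tcp [0.3737 0.2157 0.2399] F [ 0.24 -0.58  1.02] w 0.03231724231226623
shift mm [  39.8  -32.  -170.6] rotvec [0.     0.0008 0.0009] deg 0.1 s 1
[-44.6  -9.   10.  112.4   1.6  76.4  64.6]
```

```bash
python3 -m pendant '[[30,[0,-32,-170],[0,0,0]],[30,[0,-32,-170],[0,0,0]],[30,[0,-32,-170],[0,0,0]],[30,[0,-32,-170],[0,0,0]],[30,[0,-32,-170],[0,0,0]],[30,[40,-32,-170],[0,0,0]],[30,[40,-32,-170],[0,0,0]],[30,[40,-32,-170],[0,0,0]]]' 5
python3 - <<'E'
from h import *
goal([.434,.053,.025],9.7,1); print(np.round(telemetry.get_obs()['qpos'],1))
c=optics.read_camera("side"); cv2.imwrite("pics/s1.png",c['image']);c=optics.read_camera("top"); cv2.imwrite("pics/t1.png",c['image'])
E
```

```text
time_s: 2.4
tool_pos: [0.432, 0.0554, 0.1985]
tool_rot: [95.7, 89.8, -164.6]
force: [0.8, -0.2, -0.8]
grip_width: 0.0299
t 2.4 tcp [0.432  0.0554 0.1985] F [ 0.82 -0.16 -0.81] w 0.02991021378197844
shift mm [173.5  -2.3  -2.6] rotvec [-0.0002 -0.0004 -0.004 ] deg 0.2 s 1
[-36.1  -7.7  23.5 115.6   3.2  71.8  85.9]
```

View pics/s1.png

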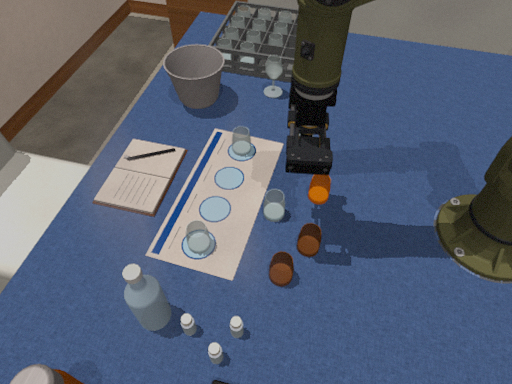

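View pics/t1.png

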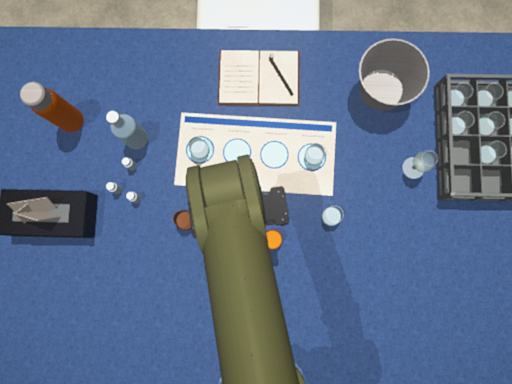

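Run:
```python
from h import *
c=optics.read_camera("side")
print(proj(c,[.432,.0554,.1985]),proj(c,[.432,.0554,.1815]),proj(c,[.481,.061,0]))
cv2.imwrite("pics/s1c.png",cv2.resize(c['image'][80:240,200:400],None,fx=4,fy=4))
```

```text
(np.float64(303.18718902500757), np.float64(158.1958807894267)) (np.float64(302.33094558356885), np.float64(164.05194087423763)) (np.float64(273.9217040675613), np.float64(213.40364469158268))
```

View pics/s1c.png

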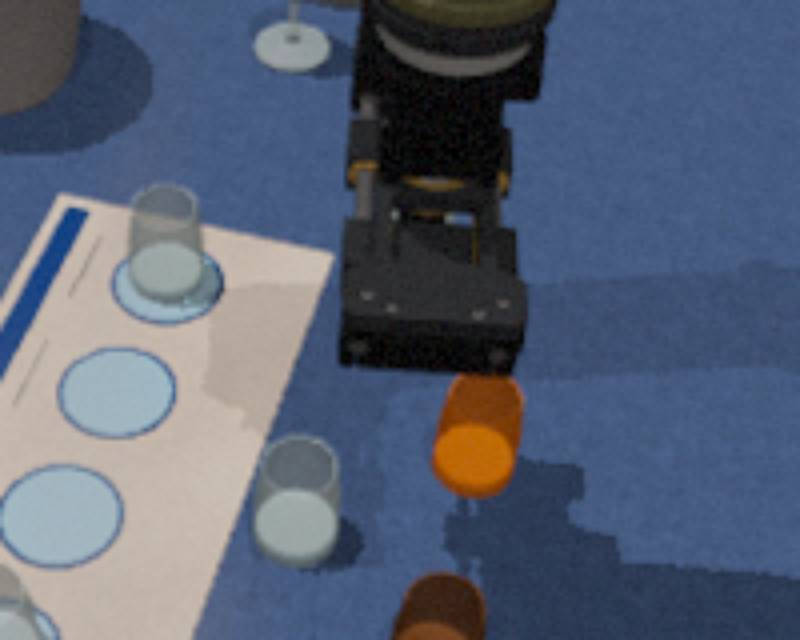

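Run:
```python
from h import *
np.set_printoptions(precision=3,suppress=True)
c=optics.read_camera("side")
o,p,R=tool()
def pts(c):
    rz=c['range_z']; r,q=np.nonzero(rz>0); z=rz[r,q]
    X=np.stack([(q-c['cx'])/c['fx']*z,-(r-c['cy'])/c['fy']*z,-z],1)
    T=np.array(c['cam_to_world']); return X@T[:3,:3].T+T[:3,3],r,q
P,r,q=pts(c); L=(P-p)@R
m=(np.abs(L)<0.13).all(1)&(P[:,2]>.1)
L=L[m]
for a in np.arange(-.12,.03,.01):
    k=(L[:,0]>=a)&(L[:,0]<a+.01)
    if k.sum(): print(a.round(2),k.sum(),"y",L[k,1].min(),L[k,1].max(),"z",np.percentile(L[k,2],[0,5,50,95,100]))
```

```text
-0.12 146 y -0.023350244579801664 0.02677166627310475 z [-0.008  0.009  0.013  0.017  0.018]
-0.11 153 y -0.024011178316998456 0.02637289517879959 z [-0.029 -0.017  0.014  0.017  0.018]
-0.1 1099 y -0.03667119699467985 0.03790997028613269 z [-0.094  0.012  0.074  0.095  0.096]
-0.09 233 y -0.03666580594012543 0.03783938127350091 z [-0.068  0.012  0.092  0.095  0.096]
-0.08 636 y -0.03717992141550791 0.03831417931854427 z [-0.079 -0.045  0.028  0.092  0.094]
-0.07 244 y -0.0371615495906078 0.037612768809470946 z [-0.082 -0.079  0.086  0.087  0.089]
-0.06 107 y -0.035873856444022634 0.038394491186792015 z [-0.08  -0.021  0.086  0.087  0.088]
-0.05 20 y -0.010367067538272169 0.010692784279482783 z [-0.022 -0.021 -0.02  -0.019 -0.018]
-0.04 3 y -0.0003518230493374336 0.007155685355078368 z [-0.021 -0.021 -0.021 -0.021 -0.021]
```

```bash
python3 -m pendant '[[30,[40,-1,-2],[0,0,0]],[30,[80,-1,-2],[0,0,0]],[30,[115,-1,-2],[0,0,0]],[30,[145,-1,-2],[0,0,0]],[30,[160,-1,-2],[0,0,0]],[30,[168,-1,-2],[0,0,0]],[30,[173,-1,-2],[0,0,0]],[30,[173,-1,-2],[0,0,0]],[30,[173,-1,-2],[0,0,0]]]' 5
python3 - <<'E'
from h import *
goal([.585,.078,.025],9.7,1); print(np.round(telemetry.get_obs()['qpos'],1))
E
```

```text
time_s: 3.35
tool_pos: [0.4361, 0.0542, 0.0278]
tool_rot: [-80.7, 89.9, 19.0]
force: [0.9, 0.5, -0.3]
grip_width: 0.0299
t 3.35 tcp [0.4361 0.0542 0.0278] F [ 0.88  0.53 -0.34] w 0.029907674282685884
shift mm [   3.1 -150.8   -1.7] rotvec [0.0003 0.0004 0.0023] deg 0.1 s 1
[-35.    6.   25.6 125.5  -3.4  49.   92.4]
```

```bash
python3 -m pendant '[[30,[1,-4,-1],[0,0,0]],[30,[1,-8,-1],[0,0,0]],[30,[1,-11,-1],[0,0,0]],[30,[1,-14,-1],[0,0,0]],[30,[1,-17,-1],[0,0,0]],[30,[1,-20,-1],[0,0,0]],[30,[1,-24,-1],[0,0,0]],[30,[1,-28,-1],[0,0,0]],[30,[1,-33,-1],[0,0,0]],[30,[1,-38,-1],[0,0,0]]]' 5
python3 - <<'E'
from h import *
goal([.585,.079,.025],9.7,1)
c=optics.read_camera("side"); cv2.imwrite("pics/s2.png",c['image'])
E
```

```text
time_s: 4.18
tool_pos: [0.4728, 0.0592, 0.0255]
tool_rot: [80.3, 90.0, -180.0]
force: [-0.4, -0.6, -0.4]
grip_width: 0.03
t 4.1833 tcp [0.4728 0.0592 0.0255] F [-0.42 -0.64 -0.4 ] w 0.03003506636374263
shift mm [   0.5 -113.9    0.6] rotvec [-0.      0.     -0.0002] deg 0.0 s 1
```

View pics/s2.png

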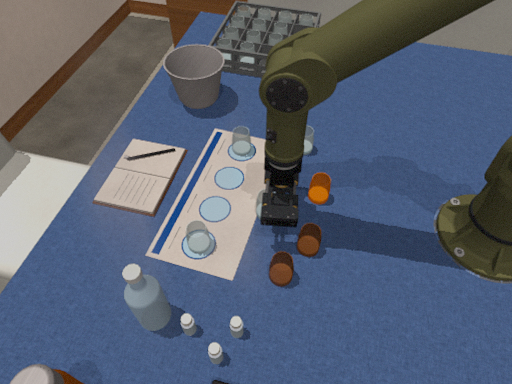

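```bash
python3 -m pendant '[[30,[0,-5,0],[0,0,0]],[30,[0,-11,0],[0,0,0]],[30,[0,-17,0],[0,0,0]],[30,[0,-23,0],[0,0,0]],[30,[0,-29,0],[0,0,0]],[30,[0,-35,1],[0,0,0]],[30,[0,-41,1],[0,0,0]],[30,[0,-47,1],[0,0,0]],[30,[0,-53,1],[0,0,0]],[30,[0,-59,1],[0,0,0]]]' 5
python3 - <<'E'
from h import *
goal([.585,.079,.025],9.7,1)
c=optics.read_camera("side"); cv2.imwrite("pics/s3.png",cv2.resize(c['image'][100:280,140:380],None,fx=3.3,fy=3.3))
E
```

```text
time_s: 5.07
tool_pos: [0.5311, 0.0702, 0.0255]
tool_rot: [-59.2, 90.0, 40.5]
force: [-0.2, 0.6, -0.3]
grip_width: 0.03
t 5.0667 tcp [0.5311 0.0702 0.0255] F [-0.17  0.6  -0.26] w 0.030003729341927673
shift mm [  0.5 -54.6  -0.4] rotvec [-0.      0.      0.0001] deg 0.0 s 1
```

View pics/s3.png

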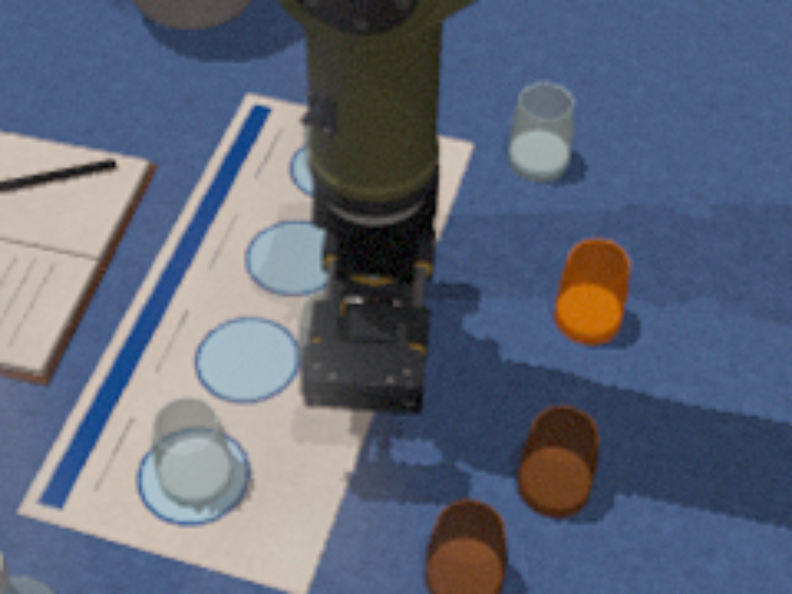

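```bash
python3 -m pendant '[[30,[0,-6,0],[0,0,0]],[30,[0,-12,0],[0,0,0]],[30,[0,-18,0],[0,0,0]],[30,[0,-24,0],[0,0,0]],[30,[0,-30,0],[0,0,0]],[30,[0,-36,0],[0,0,0]],[30,[0,-42,0],[0,0,0]],[30,[0,-47,0],[0,0,0]],[30,[0,-51,0],[0,0,0]],[30,[0,-54,0],[0,0,0]]]' 5;  python3 -m pendant '[[30,[0,0,0],[0,0,0]],[30,[0,0,0],[0,0,0]],[30,[0,6,0],[0,0,0]],[30,[0,20,0],[0,0,0]],[30,[0,50,0],[0,0,0]],[30,[0,80,0],[0,0,0]],[30,[0,100,0],[0,0,0]]]' 5
python3 - <<'E'
from h import *
goal([.585,.079,.025],9.7,1)
c=optics.read_camera("side"); cv2.imwrite("pics/s4.png",c['image']);c=optics.read_camera("top"); cv2.imwrite("pics/t4.png",c['image'])
E
```

```text
time_s: 5.95
tool_pos: [0.5842, 0.0793, 0.0256]
tool_rot: [-106.3, 90.0, -6.6]
force: [-1.1, 0.6, 0.4]
grip_width: 0.0298
time_s: 6.53
tool_pos: [0.4816, 0.0616, 0.0249]
tool_rot: [79.6, 89.8, 179.3]
force: [0.2, -0.3, 0.2]
grip_width: 0.0302
t 6.5333 tcp [0.4816 0.0616 0.0249] F [ 0.21 -0.33  0.22] w 0.03015052149807487
shift mm [  -0.4 -104.9   -0.3] rotvec [-0.0003  0.0005 -0.0028] deg 0.2 s 1
```

View pics/s4.png

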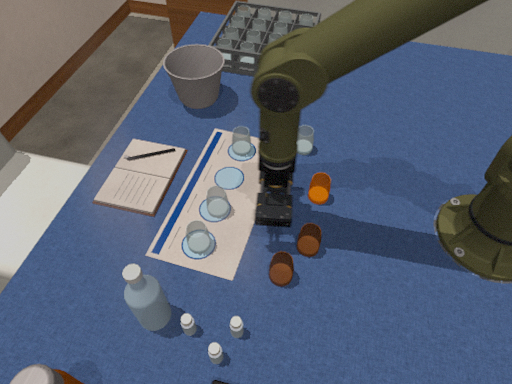

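View pics/t4.png

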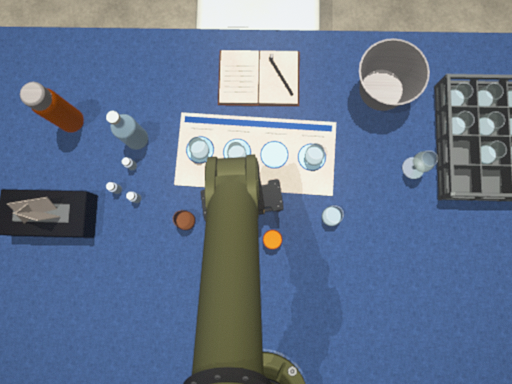

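Run:
```python
from h import *
np.set_printoptions(precision=4,suppress=True)
c=optics.read_camera("side"); T=optics.read_camera("top")
a=cv2.resize(c['image'][170:270,170:250],None,fx=5,fy=5,interpolation=cv2.INTER_CUBIC)
b=cv2.resize(T['image'][125:175,180:260],None,fx=5,fy=5,interpolation=cv2.INTER_CUBIC)
def ring(im,c,x0,y0,p,r,z,col):
    q=[[(u-x0+.5)*5,(v-y0+.5)*5] for u,v in (proj(c,[p[0]+r*np.cos(t),p[1]+r*np.sin(t),z]) for t in np.linspace(0,6.3,60))]
    cv2.polylines(im,[np.int32(q)],True,col,1)
a0=a.copy();b0=b.copy()
ring(a,c,170,170,(.6208,.0829),.038,0,(0,0,255));ring(a,c,170,170,(.614,.083),.025,0,(0,255,0))
ring(b,T,180,125,(.6211,.0864),.038,0,(0,0,255));ring(b,T,180,125,(.614,.0845),.025,0.0,(0,255,0))
o=np.zeros((500,800,3),np.uint8);o[:500,:400]=a;o[:250,400:]=b;o[250:,400:]=b0
cv2.imwrite("pics/c4.png",o)
for n,cc in(("side",c),("top",T)):
  for d in models.landmark_of(n,"glass_1"):
    r,q=d['centre'];print(n,round(d['confidence'],2),onplane(cc,r*384,q*512)[:2])
```

```text
side 0.89 [0.614  0.0882]
side 0.86 [0.3866 0.1288]
side 0.84 [0.433  0.2129]
side 0.8 [ 0.6122 -0.119 ]
side 0.76 [ 0.3867 -0.0189]
side 0.59 [0.6242 0.1855]
side 0.58 [ 0.4615 -0.1647]
top 0.82 [0.439  0.2206]
top 0.81 [0.6317 0.1833]
top 0.65 [0.6146 0.0875]
top 0.64 [ 0.449  -0.1616]
top 0.62 [ 0.3878 -0.0162]
top 0.6 [ 0.6114 -0.1141]
```

View pics/c4.png

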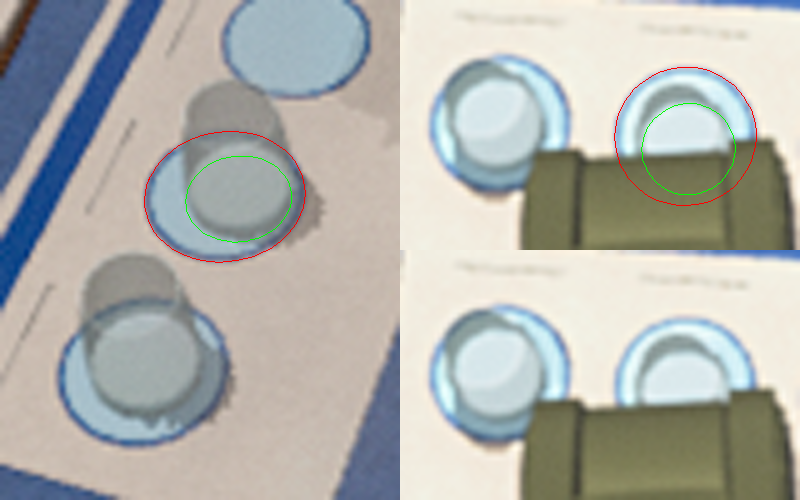

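```bash
python3 -m pendant '[[30,[0,-30,0],[0,0,0]],[30,[0,-60,0],[0,0,0]],[30,[0,-80,0],[0,0,0]],[30,[0,-92,0],[0,0,0]],[30,[0,-98,0],[0,0,0]],[30,[0,-101,0],[0,0,0]],[30,[0,-104,0],[0,0,0]],[30,[0,-107,0],[0,0,0]],[30,[0,-110,0],[0,0,0]],[30,[0,-111,0],[0,0,0]]]' 5; python3 -m pendant '[[30,[0,0,0],[0,0,0]],[30,[0,0,0],[0,0,0]],[30,[0,6,0],[0,0,0]],[30,[0,20,0],[0,0,0]],[30,[0,50,0],[0,0,0]],[30,[0,80,0],[0,0,0]],[30,[0,110,0],[0,0,0]],[30,[-30,120,0],[0,0,0]],[30,[-70,125,0],[0,0,0]],[30,[-110,125,0],[0,0,0]]]' 5
python3 - <<'E'
from h import *
c=optics.read_camera("side"); T=optics.read_camera("top")
a=cv2.resize(c['image'][170:270,170:250],None,fx=5,fy=5,interpolation=cv2.INTER_CUBIC)
cv2.imwrite("pics/c5.png",a); cv2.imwrite("pics/t5.png",T['image'])
B=np.array([.4535,-.168]);C=np.array([.6164,-.0155]);d=(C-B)/np.linalg.norm(C-B);ang=np.degrees(np.arctan2(d[1],d[0]))
s=B-d*.055;e=C-d*.029;print(ang,s,e,np.hypot(*s))
goal([s[0],s[1],.15],ang,1);print(np.round(telemetry.get_obs()['qpos'],1))
E
```

```text
time_s: 7.67
tool_pos: [0.5946, 0.0811, 0.0256]
tool_rot: [-62.4, 90.0, 37.3]
force: [0.7, -0.2, -0.3]
grip_width: 0.0299
time_s: 8.5
tool_pos: [0.4681, 0.0592, 0.1357]
tool_rot: [85.1, 89.8, -175.2]
force: [1.4, 1.3, 0.3]
grip_width: 0.0299
43.11141317255012 [ 0.41334856 -0.20558806] [ 0.59522924 -0.03531916] 0.4616529888975341
t 8.6 tcp [0.475  0.0607 0.1421] F [0.92 0.2  0.7 ] w 0.030082966814868207
shift mm [ -10.   105.5 -252.1] rotvec [-0.5833 -0.0007  0.0129] deg 33.4 s 1
[-36.7   0.7  26.7 115.2  -0.5  63.5  90. ]
```

View pics/c5.png

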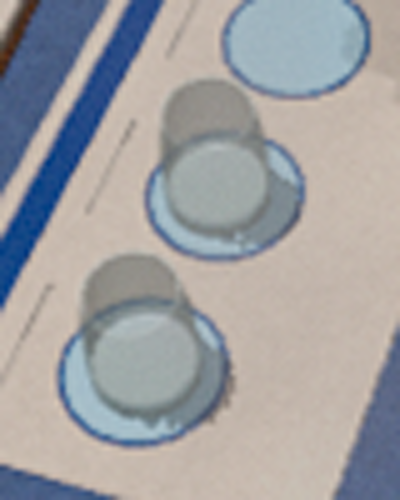

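View pics/t5.png

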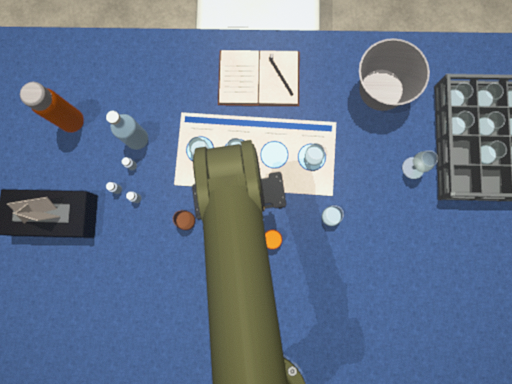

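```bash
python3 - <<'E'
from h import *
goal([.4133,-.2056,.18],43.1,-1)
E
python3 -m pendant '[[30,[-40,0,0],[0,0,0]],[30,[-40,20,-40],[0.12,0,0]],[30,[-40,40,-80],[0.24,0,0]],[30,[-40,60,-120],[0.36,0,0]],[30,[-40,80,-160],[0.48,0,0]],[30,[-40,100,-200],[0.6,0,0]],[30,[-40,105,-240],[0.72,0,0]],[30,[-40,105,-250],[0.84,0,0]],[30,[-40,105,-250],[0.96,0,0]],[30,[-40,105,-250],[1.08,0,0]]]' 5
python3 - <<'E'
from h import *
goal([.4133,-.2056,.18],43.1,-1);print(np.round(telemetry.get_obs()['qpos'],1))
E
```

```text
t 8.6 tcp [0.475  0.0607 0.1421] F [0.92 0.2  0.7 ] w 0.030082966814868207
shift mm [ -40.   105.2 -252. ] rotvec [2.5585e+00 1.7000e-02 9.0000e-04] deg 146.6 s -1
time_s: 9.43
tool_pos: [0.4089, -0.206, 0.1754]
tool_rot: [15.6, 90.0, 52.8]
force: [0.2, 0.8, -0.8]
grip_width: 0.03
t 9.4333 tcp [ 0.4089 -0.206   0.1754] F [ 0.21  0.82 -0.77] w 0.030012204262353445
shift mm [-4.6 -2.3  3.7] rotvec [ 1.4681e+00  3.0000e-04 -5.0000e-04] deg 84.1 s -1
[-19.3  -5.1  41.3 115.4   3.6  68.5  57.8]
```

```bash
python3 -m pendant '[[30,[0,0,0],[0.12,0,0]],[30,[0,0,0],[0.24,0,0]],[30,[0,0,0],[0.36,0,0]],[30,[0,0,0],[0.48,0,0]],[30,[0,0,0],[0.6,0,0]],[30,[0,0,0],[0.72,0,0]],[30,[0,0,0],[0.84,0,0]],[30,[0,0,0],[0.96,0,0]],[30,[0,0,0],[1.08,0,0]],[30,[0,0,0],[1.2,0,0]]]' 5
python3 - <<'E'
from h import *
goal([.4133,-.2056,.18],43.1,-1);print(np.round(telemetry.get_obs()['qpos'],1))
c=optics.read_camera("side"); T=optics.read_camera("top")
cv2.imwrite("pics/s6.png",c['image']); cv2.imwrite("pics/t6.png",T['image'])
E
```

```text
time_s: 10.27
tool_pos: [0.4094, -0.2039, 0.1752]
tool_rot: [117.5, 90.0, 86.3]
force: [0.1, 0.0, 0.1]
grip_width: 0.0299
t 10.2667 tcp [ 0.4094 -0.2039  0.1752] F [0.15 0.04 0.07] w 0.0298596546074498
shift mm [-4.8  0.6  4.2] rotvec [ 0.2726 -0.0004 -0.0006] deg 15.6 s -1
[-15.5  -4.7  37.4 115.3   3.1  68.5 -10.6]
```

View pics/s6.png

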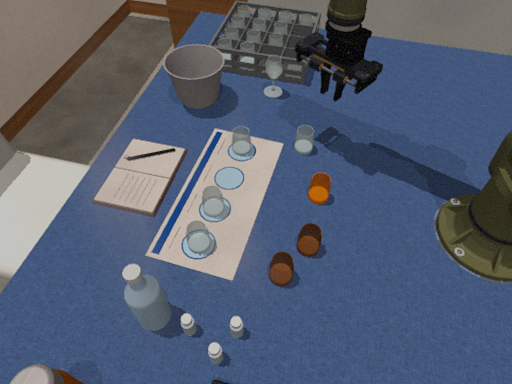

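View pics/t6.png

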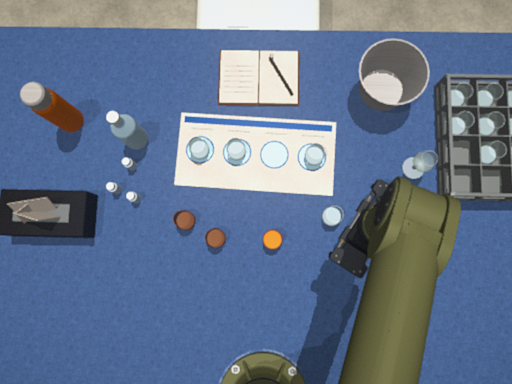

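```bash
cat > ov.py <<'E'
from h import *
def ring(im,c,x0,y0,p,r,z,col):
    q=[[(u-x0+.5)*5,(v-y0+.5)*5] for u,v in (proj(c,[p[0]+r*np.cos(t),p[1]+r*np.sin(t),z]) for t in np.linspace(0,6.3,60))]
    cv2.polylines(im,[np.int32(q)],True,col,1)
def ov(name,side,top,ps,pt):
    c=optics.read_camera("side"); T=optics.read_camera("top"); out=[]
    for cc,(x0,y0),p in((c,side,ps),(T,top,pt)):
        a=cv2.resize(cc['image'][y0:y0+55,x0:x0+80],None,fx=5,fy=5,interpolation=cv2.INTER_CUBIC); b=a.copy()
        if p is not None:
            ring(b,cc,x0,y0,p,.025,0,(0,255,0)); ring(b,cc,x0,y0,p,.0215,.065,(0,0,255))
        out.append(np.hstack([a,b]))
    cv2.imwrite(name,np.vstack(out))
E
python3 - <<'E'
from ov import *
ov("pics/o6.png",(175,175),(195,125),(.623,.083),(.623,.0855))
ov("pics/o7.png",(270,110),(300,190),(.454,-.168),(.454,-.166))
E
```

```text
(no output)
```

View pics/o6.png

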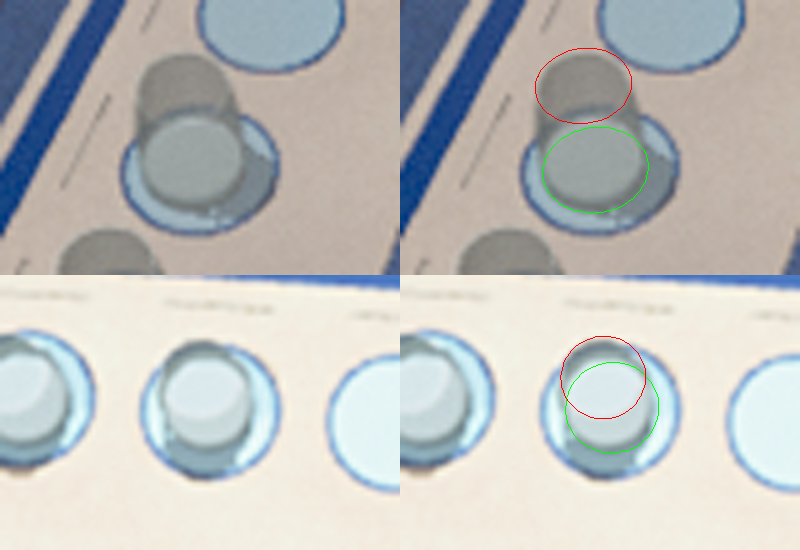

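View pics/o7.png

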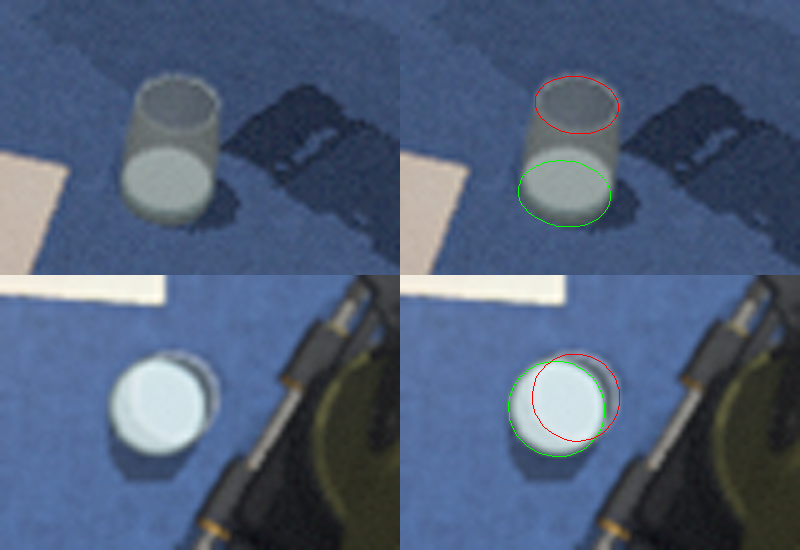

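```bash
python3 -m pendant '[[30,[0,0,4],[0.12,0,0]],[30,[0,0,4],[0.24,0,0]],[30,[0,0,4],[0.272,0,0]],[30,[40,0,4],[0.272,0,0]],[30,[80,0,4],[0.272,0,0]],[30,[110,0,4],[0.272,0,0]],[30,[130,0,4],[0.272,0,0]],[30,[142,0,4],[0.272,0,0]],[30,[149,0,4],[0.272,0,0]],[30,[149,0,4],[0.272,0,0]]]' 5
python3 - <<'E'
from h import *
B=np.array([.4545,-.167]);C=np.array([.6164,-.0155]);d=(C-B)/np.linalg.norm(C-B);ang=np.degrees(np.arctan2(d[1],d[0]))
e=C-d*.029;print(ang,e)
goal([e[0],e[1],.0255],ang,-1);goal([*(B-d*.029),.0255],ang,-1);print(np.round(telemetry.get_obs()['qpos'],1))
E
```

```text
time_s: 11.4
tool_pos: [0.4123, -0.2059, 0.0253]
tool_rot: [-138.2, 89.8, 175.3]
force: [0.7, 0.7, 0.6]
grip_width: 0.0302
43.09936973889676 [ 0.59522508 -0.03531471]
t 11.4 tcp [ 0.4123 -0.2059  0.0253] F [0.71 0.74 0.57] w 0.030184329658042956
shift mm [ -0.7 250.1   2.4] rotvec [ 0.0077 -0.0021  0.0019] deg 0.5 s -1
t 11.4 tcp [ 0.4123 -0.2059  0.0253] F [0.71 0.74 0.57] w 0.030184329658042956
shift mm [-0.3 28.4  0.7] rotvec [ 0.0077 -0.0021  0.0019] deg 0.5 s -1
[-12.4  10.   38.1 123.   -8.1  49.5 -15.9]
```

Contact is expected about 28 mm ahead, so I'll approach slowly.

```bash
python3 -m pendant '[[30,[0,8,0],[0,0,0]],[30,[0,14,0],[0,0,0]],[30,[0,19,0],[0,0,0]],[30,[0,23,0],[0,0,0]],[30,[0,26,0],[0,0,0]],[30,[0,29,0],[0,0,0]],[30,[0,32,0],[0,0,0]],[30,[0,36,0],[0,0,0]],[30,[0,41,0],[0,0,0]],[30,[0,46,0],[0,0,0]]]' 5
python3 - <<'E'
from h import *
goal([.5952,-.0353,.0255],43.1,-1)
c=optics.read_camera("side"); cv2.imwrite("pics/s8.png",cv2.resize(c['image'][80:230,180:380],None,fx=4,fy=4))
E
```

```text
time_s: 12.23
tool_pos: [0.447, -0.1746, 0.0266]
tool_rot: [-4.9, 90.0, -51.4]
force: [-2.2, -1.0, 1.9]
grip_width: 0.0301
t 12.2333 tcp [ 0.447  -0.1746  0.0266] F [-2.22 -0.98  1.89] w 0.03011931691907319
shift mm [  1.1 203.4   0.8] rotvec [0.0061 0.0002 0.    ] deg 0.3 s -1
```

View pics/s8.png

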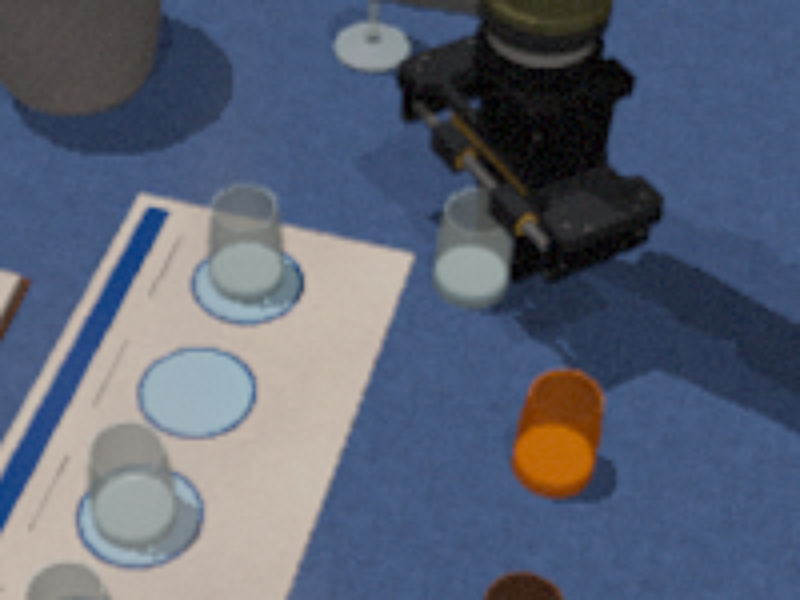

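```bash
python3 -m pendant '[[30,[0,6,0],[0,0,0]],[30,[0,13,0],[0,0,0]],[30,[0,20,0],[0,0,0]],[30,[0,27,0],[0,0,0]],[30,[0,34,0],[0,0,0]],[30,[0,41,0],[0,0,0]],[30,[0,48,0],[0,0,0]],[30,[0,55,0],[0,0,0]],[30,[0,62,0],[0,0,0]],[30,[0,68,0],[0,0,0]]]' 5
python3 - <<'E'
from h import *
goal([.5952,-.0353,.0255],43.1,-1)
c=optics.read_camera("side"); cv2.imwrite("pics/s9.png",cv2.resize(c['image'][80:230,180:380],None,fx=4,fy=4))
E
```

```text
time_s: 13.12
tool_pos: [0.4967, -0.1271, 0.0266]
tool_rot: [85.8, 90.0, 39.3]
force: [-2.4, -2.0, 2.3]
grip_width: 0.0301
t 13.1167 tcp [ 0.4967 -0.1271  0.0266] F [-2.4  -1.98  2.33] w 0.030101498371803394
shift mm [  1.1 134.6   1.2] rotvec [ 0.0069  0.     -0.0002] deg 0.4 s -1
```

View pics/s9.png

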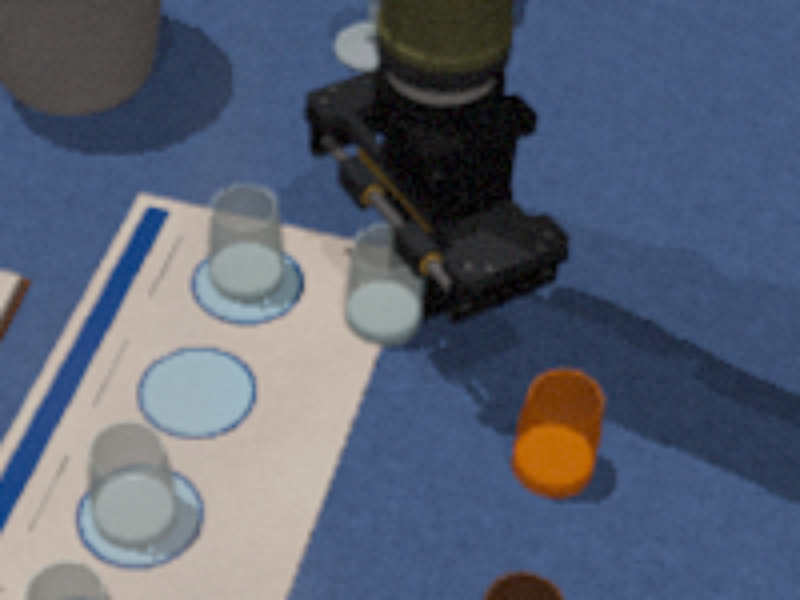

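```bash
python3 -m pendant '[[30,[0,7,0],[0,0,0]],[30,[0,14,0],[0,0,0]],[30,[0,21,0],[0,0,0]],[30,[0,28,0],[0,0,0]],[30,[0,35,0],[0,0,0]],[30,[0,42,0],[0,0,0]],[30,[0,49,1],[0,0,0]],[30,[0,56,1],[0,0,0]],[30,[0,63,1],[0,0,0]],[30,[0,69,1],[0,0,0]]]' 5
python3 - <<'E'
from h import *
goal([.5952,-.0353,.0255],43.1,-1)
c=optics.read_camera("side"); cv2.imwrite("pics/s10.png",cv2.resize(c['image'][80:230,180:380],None,fx=4,fy=4))
E
```

```text
time_s: 14.0
tool_pos: [0.5475, -0.0803, 0.0265]
tool_rot: [84.1, 90.0, 37.6]
force: [0.1, -0.2, 0.5]
grip_width: 0.03
t 14.0 tcp [ 0.5475 -0.0803  0.0265] F [ 0.1  -0.24  0.5 ] w 0.0299936974520522
shift mm [ 1.  65.6  0.2] rotvec [ 0.0068  0.     -0.0002] deg 0.4 s -1
```

View pics/s10.png

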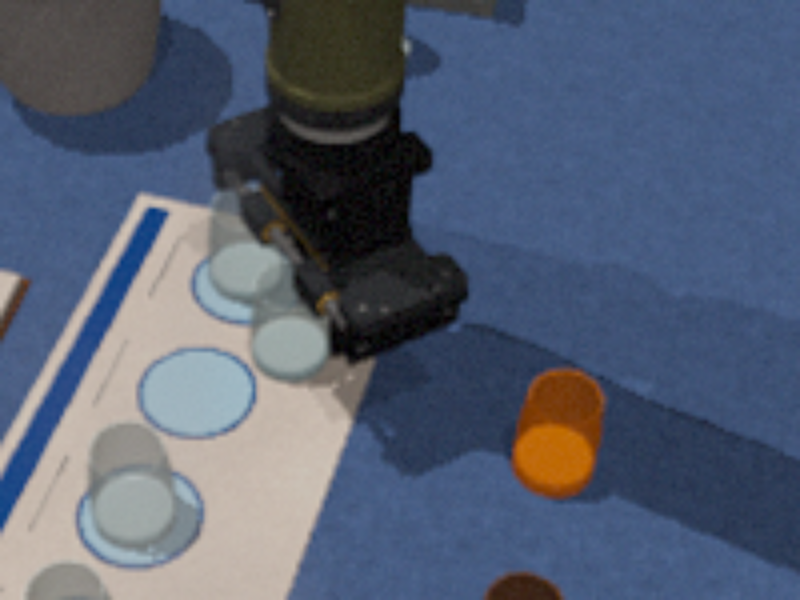

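```bash
python3 -m pendant '[[30,[0,7,0],[0,0,0]],[30,[0,14,0],[0,0,0]],[30,[0,21,0],[0,0,0]],[30,[0,28,0],[0,0,0]],[30,[0,34,0],[0,0,0]],[30,[0,40,0],[0,0,0]],[30,[0,46,0],[0,0,0]],[30,[0,51,0],[0,0,0]],[30,[0,55,0],[0,0,0]],[30,[0,57,0],[0,0,0]]]' 5
python3 - <<'E'
from ov import *
goal([.5952,-.0353,.0255],43.1,-1)
ov("pics/o11.png",(190,150),(235,125),(.611,-.022),(.611,-.019))
E
```

```text
time_s: 14.88
tool_pos: [0.5887, -0.0412, 0.0265]
tool_rot: [83.5, 90.0, 37.0]
force: [-1.0, -0.5, 0.8]
grip_width: 0.0302
t 14.8833 tcp [ 0.5887 -0.0412  0.0265] F [-0.99 -0.51  0.82] w 0.03017718096577681
shift mm [1.1 8.8 0.2] rotvec [ 0.0071  0.     -0.0003] deg 0.4 s -1
```

View pics/o11.png

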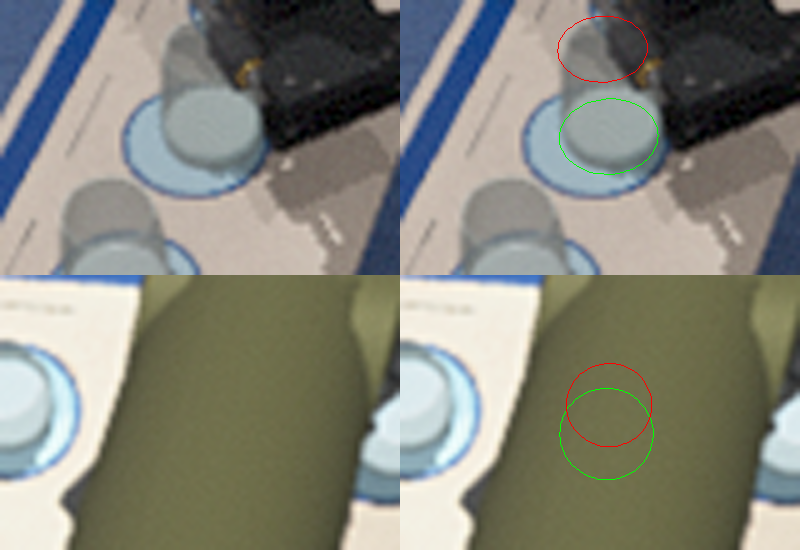

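```bash
python3 -m pendant '[[30,[0,3,0],[0,0,0]],[30,[0,5,0],[0,0,0]],[30,[0,7,0],[0,0,0]],[30,[0,8,0],[0,0,0]],[30,[0,8,0],[0,0,0]],[30,[0,8,0],[0,0,0]]]' 5
python3 -m pendant '[[30,[0,-4,0],[0,0,0]],[30,[0,-14,0],[0,0,0]],[30,[0,-40,0],[0,0,0]],[30,[0,-75,0],[0,0,0]],[30,[0,-110,0],[0,0,0]],[30,[0,-150,0],[0,0,0]],[30,[0,-190,0],[0,0,0]],[30,[0,-225,0],[0,0,0]],[30,[0,-225,0],[0,0,0]]]' 5
python3 - <<'E'
from ov import *
ov("pics/o12.png",(190,150),(235,125),(.6164,-.0175),(.6163,-.0137))
c=optics.read_camera("top"); cv2.imwrite("pics/t12.png",c['image'])
E
```

```text
time_s: 15.48
tool_pos: [0.5942, -0.0361, 0.0266]
tool_rot: [77.5, 90.0, 31.0]
force: [-0.4, -0.4, -0.8]
grip_width: 0.0301
time_s: 16.23
tool_pos: [0.424, -0.1964, 0.0262]
tool_rot: [-137.4, 89.8, 175.5]
force: [0.3, 0.4, -0.3]
grip_width: 0.0297
```

View pics/o12.png

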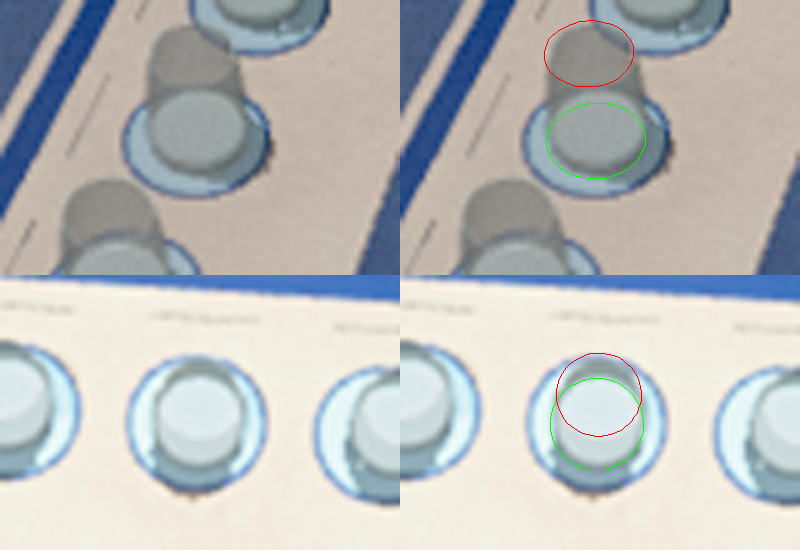

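View pics/t12.png

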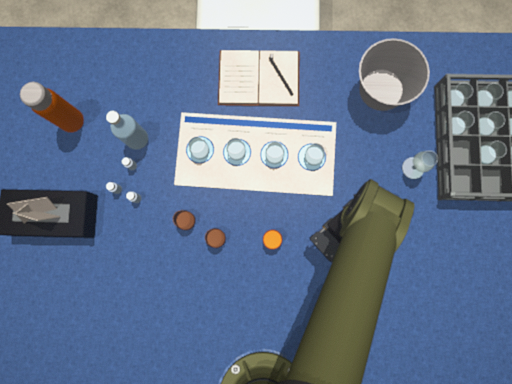

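```bash
python3 -m pendant '[[30,[-20,0,0],[0,0,0]],[30,[-50,0,0],[0,0,0]],[30,[-80,0,0],[0,0,0]],[30,[-80,0,0],[0,0,0]],[30,[-80,0,0],[0,0,0]]]' 5
python3 - <<'E'
from h import *
a=cv2.imread("pics/top0.png");c=optics.read_camera("top")
for (n,x,y) in(("g3",199,149),("g4",313,156),("v1",127,162),("v2",112,187),("v3",132,197),("bottle",128,130),("nosing",415,166)):
    w=14; d=np.float32(cv2.cvtColor(a[y-w:y+w,x-w:x+w],6)),np.float32(cv2.cvtColor(c['image'][y-w:y+w,x-w:x+w],6))
    print(n,np.round(cv2.phaseCorrelate(*d)[0],2))
print(telemetry.get_obs()['force'])
env.sign_off()
E
```

```text
time_s: 16.8
tool_pos: [0.4332, -0.1903, 0.1083]
tool_rot: [44.1, 89.7, -2.3]
force: [-0.2, 0.2, -0.6]
grip_width: 0.0301
g3 [ 0.01 -0.03]
g4 [0.   0.03]
v1 [ 0.06 -0.08]
v2 [ 0.03 -0.07]
v3 [-0.08 -0.02]
bottle [0.01 0.  ]
nosing [-0.01  0.01]
[-0.65091273 -0.70145005 -0.29680716]
the job is handed in; nothing more can be done
```

Both clear glasses now stand upright in the two empty circles, and I've handed the job in at about 17 s of the 67 s. The hand-in gives no verdict. I slid each glass along the table with the fingers held 30 mm apart behind it, without gripping or lifting.

- **Placement:** The last pictures from both cameras put each base centre within about 3–4 mm of its circle's centre, against the 12 mm allowed. The last small push on the left glass went about 4 mm further than I meant. It still ended about 3 mm from centre.
- **Camera disagreement:** The two cameras differ by about 3 mm in y. I compared each glass with its circle within the same picture to get around this.
- **Forces:** The highest tool-force readings I saw were about 4 N, against the 15 N limit. I only read the force at the end of each move, not continuously.
- **Other objects:** The two glasses already in place, the vials, the bottle and the stemmed glass shifted by no more than 0.1 px between the first and last top pictures, so they had not moved. The brown and orange look-alikes also appear where they were in the last full top picture, though I only checked those by eye.

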